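# Set the egg steamer going with the fingertips

## Robot

A 6-joint arm with a two-finger parallel gripper is mounted at the origin on a cart in front of the work surface, level with it; the furniture and walls round the work are solid. World frame = base frame: x ahead of the robot, y to its left, z up, the work surface at z = 0. Lengths are in mm, angles in degrees, forces in N, time in s.
With the tool pointing down it reaches from about 350 to 950 mm from the base axis. Payload 17.4 kg.
Tool frame: the origin (TCP) lies between the finger pads; the fingertips stand 17 mm ahead of it and the grasp point (between the pads) lies 2 mm behind it; z points along the fingers, y is the line along which they close (so a half turn about z gives the same grasp; the last joint's range is limited). The gripper opens to 93 mm and grips with 3 to 60 N. Pads are 15 mm wide; open, the fingers measure 128 mm over their backs; the gripper's body (75 mm by 188 mm) begins 65 mm behind the grasp point.
Start: joints at [70.428, 6.646, 82.598, -0, 90.757, -2.166], TCP at [201.933, 644.093, 235.646] pointing down, gripper open.
Joint ranges: [-162.19, 162.19], [-47.58, 125.68], [4.15, 143.07], [-65.23, 245.23], [0.69, 171.88], [-170.13, 170.13]. Speed limits (degrees/s): [108.29, 108.29, 127.2, 180, 180, 180].

## Interface

Orientations are given as [roll, pitch, yaw] about the fixed x, y, z axes, in that order (R = Rz(yaw) Ry(pitch) Rx(roll)).
In Python, from plant import observe, camera, calibration, finish_job gives the robot as it stands.
- The arm moves only by the tool jog_arm, never from a script. Its argument "increments" is a list that holds one entry, the list of rows, each a list of 6 numbers: the shift along the tool's x, y, z in m, then the turn, a rotation vector about the tool's x, y, z in degrees. A call has 1 to 12 rows; each row shifts and turns the commanded pose from where the row before left it, along the tool's axes as they then stand; what a row does not reach is not made up. A row lasts 1/8 s, in which the tool goes at most 62.5 mm and 10.7 degrees, less where a joint would pass 70% of its speed; a pose out of reach is approached as far as the arm can. A call is refused whole if a number of a shift passes 0.0625 or a number of a turn 10.7, either way. A call with a gripper value outside its range is refused whole. "claw" is the closure, from 0 (fully open) to 1 (shut), set as the call begins (left out, the last holds). The fingers move at their own pace and stop on an object; "force" is the grip in N (left out, the last holds). Time passes only in rows, so rows that do not move let the fingers close. It gives the time, the measured TCP pose, the force, the opening and the grip force at its end, in the units of the state.
- observe(): the state, without advancing time (a new reading comes with each control period).
- camera(name): name is "scene" or "top" or "wrist"; returns the picture (480x640x3 uint8, red, green, blue); there is no depth.
- calibration(name): a dict with "fov_y" (degrees; the focal length in pixels is half the picture's height over the tangent of half this angle, whatever the lens; pixels are square), "cx", "cy" (the principal point, pixels), "k1" (the pictures are not rectified: a ray, as slopes to the right and down, at radius r is drawn at 1 + k1 r^2 times it, then the intrinsics apply), "xyz" and "rotation" of the camera in the world; the wrist camera has in their place "T_tool_cam" (4x4, takes a point from camera to tool coordinates, whose origin is the TCP and whose axes are the flange's). Camera axes: x right, y down, z forward; pixel columns grow to the right and rows downward; lengths in mm; the calibration is good to about 2 mm. A picture is of the moment at which its call begins: read the wrist's pose just before it. calibration takes no time and is no camera call.
- finish_job(): hands the job in; it is judged then, once.
The state is a dict: "time": time; "qpos": joint angles; "joint_vel": joint speeds; "joint_efforts": joint torques, N m; "position": TCP position; "tcp_rot": TCP orientation; "contact_force": force on the tool from outside, world axes, zero at the start; "wrist_torque": the same for the moment, N m; "width": finger opening in mm; "finger_force": force on a finger pad.
Only numpy, scipy, OpenCV 4.12 (cv2) and the standard library are available. Lean on these libraries where they do the work, as an engineer would, in place of code of your own. Each camera call takes 0.05 s, during which the arm holds its last target. There are 200 camera calls.

## Task

The egg steamer is loaded and its lid is still up. With the fingertips, gently push the lid all the way down, then switch the steamer on by pressing the far half of its red rocker fully down, then press the green start key right in and let it come back up. Work with light touches, leave the orange key and everything else on the worktop alone, and do not pick up or shove anything; finish clear of the steamer.

Things in the scene. Friction and masses are not known exactly. Their poses are not given: they have to be found in the camera images.
- steamer: Egg steamer, loose, 1.1 to 1.7 kg: round white pot (196 mm across, rim 98 mm up) with a control nose in front. Origin under the pot's centre at worktop height; z up, x from the nose to the hinge at the back. The nose ends at x = -195 mm, is 214 mm wide, its steel top 75 mm up; on it, from +y to -y: orange key (y = 66 mm), green start key (y = 0), red rocker (y = -66 mm).
- steamer_lid (a joint): Hinge of the smoky dome lid, rad: 0 = shut, 1.2 = fully open; starts part open. The axis runs along the steamer's y at x = 100 mm, z = 101 mm of its frame. The lid is 202 mm across, 32 mm high, with a black thumb tab at the front ending 215 mm from the hinge. The stiff hinge holds it at any angle; 1 to 3 N on its front half pushes it down to a firm stop, and it stays shut.
- lid_front (a point): Point on top of the lid's front half, on its middle line, 150 mm from the hinge towards the thumb tab; it moves with the lid. With the lid shut it is 131 mm above the worktop.
- rocker (a joint): Tilt of the red mains rocker, rad: 0 = off (far half, towards the pot, stands up; near half down), 0.4 = on (far half fully down and level). It stays where it is put; about 2 to 3 N on the end of its far half tips it.
- rocker_on_half (a point): Middle of the top face of the rocker's far half (marked with a white dash). The rocker is 45 mm long along the steamer's x, 24 mm wide; pivot at x = -150, y = -66, z = 85 mm of the steamer's frame, this point 13 mm beyond it towards the pot. Off, the far end stands about 97 mm above the worktop; on, the far half is level, 89 mm up.
- start_key (a joint): Travel of the green start key, m: 0 = up, 0.005 = fully in. Sprung: 1.2 N begins to move it, 4.2 N takes it fully in.
- start_key_top (a point): Centre of the top of the green round start key (29 mm across); up, it is 86.5 mm above the worktop.
- warm_key (a joint): Travel of the orange keep-warm key, m: 0 = up, 0.005 = fully in; not to be pressed.
- warm_key_top (a point): Centre of the top of the orange round keep-warm key (25 mm across), 66 mm to the +y side of the start key.
- salt: Glass salt shaker, 44 mm across, 90 mm tall, loose, to the steamer's +y side. Origin under its centre.
- pepper: Dark wooden pepper mill, 58 mm across, 170 mm tall, loose, to the steamer's +y side. Origin under its centre.
- timer: Red round kitchen timer, 64 mm across, 49 mm tall, loose, to the steamer's -y side. Origin under its centre.
- mug_orange: Orange mug, 78 mm across, 101 mm tall, loose. Origin under its middle.
- mug_striped: White mug with a teal band, 81 mm across, 92 mm tall, loose. Origin under its middle.
- mustard: Mustard jar with a green lid, 62 mm across, 109 mm tall, loose. Origin under its centre.

How it is judged (in metres and radians):
On the way, in this order (a step that is already met when the one before it is completed fails the run):
1. the lid is pushed fully shut (value of joint steamer_lid below 0.03 rad and value of joint rocker below 0.1 rad), for 0.1 s.
2. the rocker is pressed over to on (value of joint rocker above 0.33 rad and value of joint steamer_lid below 0.04 rad), for 0.1 s.
3. the green start key is pressed in (value of joint start_key above 0.0035 m and value of joint rocker above 0.3 rad and value of joint steamer_lid below 0.04 rad), for 0.05 s.
At the end, for the whole second after the job is handed in: The lid is shut (under 0.04 rad), the rocker is on (over 0.32 of 0.4 rad), both keys are up (under 1 mm), and the steamer stands flat and still (value of joint steamer_lid below 0.04 rad and value of joint rocker above 0.32 rad and value of joint each of start_key, warm_key below 0.001 m and angle between steamer's own z axis and vertical below 0.03 rad and linear speed of steamer below 0.01 m/s); the robot touches nothing.
It fails at once if out of order: the rocker or the start key is pressed while the lid is up, or the start key while the rocker is off ((value of joint steamer_lid above 0.08 rad and (value of joint rocker above 0.15 rad or value of joint start_key above 0.002 m)) or (value of joint start_key above 0.002 m and value of joint rocker below 0.2 rad)).
It fails at once if the orange key is pressed (value of joint warm_key above 0.002 m).
It fails at once if the lid is slammed (over 3.5 rad/s) or the steamer is pressed with more than 70 N (velocity of joint steamer_lid below -3.5 rad/s or contact force between any of the fingers, the arm and steamer above 70 N).
It fails at once if the steamer is shoved (30 mm), tipped or lifted (10 mm) (distance of steamer from where it was at the start of the episode above 0.03 m or height (world z) of steamer above 0.01 m or angle between steamer's own z axis and vertical above 0.1 rad).
It fails at once if another thing on the worktop is moved (20 mm) or tipped (distance of any of salt, pepper, timer, mug_orange, mug_striped, mustard from where it was at the start of the episode above 0.02 m or angle between any of salt, pepper, timer, mug_orange, mug_striped, mustard's own z axis and vertical above 0.3 rad).
It also fails if it takes over 45 s, if anything falls off the work surface, if the arm or the gripper's body presses on something with over 40 N, if the wrist force passes 120 N, or if a joint passes its speed limit or range.

## Working session

There is one attempt and no reset: what is moved stays moved. The work goes in short steps, Python scripts to look and compute and a tool call to move; the robot and the scene stay as the last step left them, time stands still between calls to the robot, and variables do not carry over. Pictures are saved under pics/ and viewed, at most 10 in all, crops included, and the job is handed in when it is done.

Besides the shell and the picture viewer there is one more tool, called after ">>>" as name(argument=value, ...) on one line, values as JSON. jog_arm: Moves the arm, as the interface text tells. Its arguments: {"type":"object","properties":{"increments":{"type":"array","items":{"type":"array","items":{"type":"array","items":{"type":"number"}}}},"claw":{"type":"number"},"force":{"type":"number"}},"required":["increments"]}

```bash
mkdir -p pics
python3 - <<'E'
from plant import *
import cv2
s=observe();print({k:s[k] for k in('time','position','tcp_rot','contact_force','width')})
for n in("scene","top"):
    c=calibration(n);print(n,c)
    cv2.imwrite(f"pics/{n}0.png",camera(n)[:,:,::-1])
print(calibration("wrist"))
E
```

```text
{'time': 0.0, 'position': array([201.86908542, 643.90103906, 234.8995163 ]), 'tcp_rot': array([-1.79934631e+02, -7.62801555e-04,  1.62592260e+02]), 'contact_force': array([-0.08418033, -0.30152739, -0.15170079]), 'width': 93.12684939999546}
scene {'fov_y': 55.68389906053938, 'cx': 317.9405004333472, 'cy': 241.11864115722187, 'k1': -0.06229924019391517, 'xyz': array([267.84713569, 530.4261299 , 782.94925352]), 'rotation': array([-139.52061572,   -0.27391723, -146.37915732])}
top {'fov_y': 46.252907003892574, 'cx': 310.376262981606, 'cy': 233.26577200167034, 'k1': -0.006224655861259238, 'xyz': array([ 494.60767384,   35.08694117, 1458.35734389]), 'rotation': array([-175.07826677,   -0.68277216,  -89.87574536])}
{'fov_y': 60.07898591257112, 'cx': 321.71686535779236, 'cy': 236.98324446022295, 'k1': -0.09807985801971994, 'T_tool_cam': array([[ 9.95651617e-04, -9.65298062e-01, -2.61148733e-01,
         7.20439530e+01],
       [ 9.99999494e-01,  9.23914990e-04,  3.97466083e-04,
        -6.39026973e-01],
       [-1.42394010e-04, -2.61148997e-01,  9.65298493e-01,
        -1.49861951e+02],
       [ 0.00000000e+00,  0.00000000e+00,  0.00000000e+00,
         1.00000000e+00]])}
```

View pics/scene0.png

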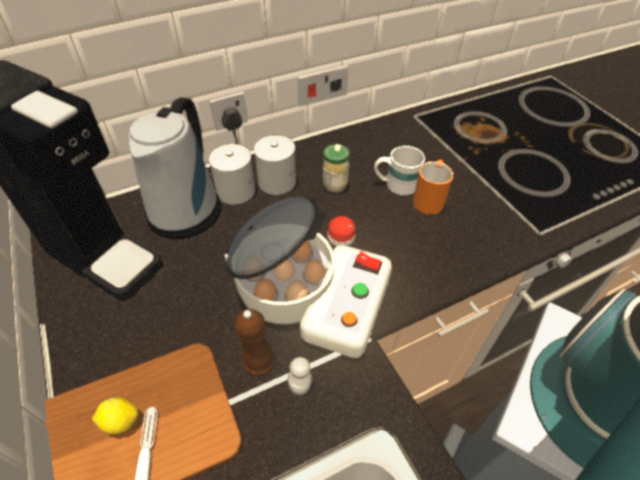

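View pics/top0.png

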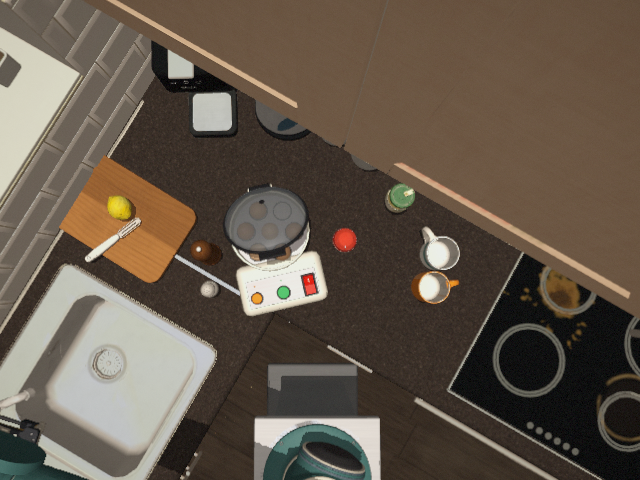

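The scene picture shows the steamer at about (285,270), with the lid part open, rocker (368,262), green key (360,290) and orange key (349,319). In the top picture: green (283,293), orange (257,298), rocker (309,285), pot about (268,235), and the pepper mill and salt to its left.

```bash
cat > h.py <<'E'
import numpy as np,cv2
from scipy.spatial.transform import Rotation as R
from plant import *
def cam(n,s=None):
    c=calibration(n)
    if n=="wrist":
        T=np.eye(4);T[:3,:3]=R.from_euler('xyz',s['tcp_rot'],degrees=True).as_matrix();T[:3,3]=s['position'];T=T@c['T_tool_cam']
    else:
        T=np.eye(4);T[:3,:3]=R.from_euler('xyz',c['rotation'],degrees=True).as_matrix();T[:3,3]=c['xyz']
    return c,T
def ray(n,uv,s=None):
    c,T=cam(n,s);f=240/np.tan(np.radians(c['fov_y']/2))
    d=(np.array(uv,float)-[c['cx'],c['cy']])/f;u=d.copy()
    for _ in range(20):u=d/(1+c['k1']*(u@u))
    return T[:3,3],T[:3,:3]@np.r_[u,1]
def plane(n,uv,z,s=None):
    o,d=ray(n,uv,s);return o+d*(z-o[2])/d[2]
def blobs(img,lo,hi,amin=30):
    h=cv2.cvtColor(img,cv2.COLOR_RGB2HSV);m=cv2.inRange(h,lo,hi)
    k,_,st,ce=cv2.connectedComponentsWithStats(m)
    return [(ce[i].round(1),st[i].tolist()) for i in range(1,k) if st[i][4]>=amin]
def tri(r1,r2):
    (a,d),(b,e)=r1,r2
    t=np.linalg.lstsq(np.c_[d,-e],b-a,rcond=None)[0];p,q=a+t[0]*d,b+t[1]*e
    return (p+q)/2,np.linalg.norm(p-q)
G=((50,120,60),(75,255,255));O=((8,180,120),(20,255,255));RD=((0,180,100),(5,255,255))
E
python3 - <<'E'
from h import *
for n in("scene","top"):
    im=cv2.imread(f"pics/{n}0.png")[:,:,::-1].copy()
    for nm,c in(("G",G),("O",O),("R",RD)):
        for ce,st in blobs(im,*c):
            print(n,nm,ce,st,plane(n,ce,86.5).round(1))
E
```

```text
scene G [360.  289.4] [353, 284, 15, 12, 130] [464.5  88.1  86.5]
scene O [430.3 196.1] [414, 174, 38, 40, 928] [ 460.  -214.3   86.5]
scene O [349.  318.3] [343, 313, 13, 11, 110] [449.6 152.1  86.5]
scene O [193.9 351.2] [181, 345, 27, 12, 79] [632.6 352.   86.5]
scene O [167.6 361. ] [164, 356, 9, 13, 40] [656.5 389.9  86.5]
scene O [186.6 365.8] [181, 359, 13, 15, 37] [624.3 378.2  86.5]
scene O [146.5 365.8] [141, 361, 13, 10, 34] [679.3 416.   86.5]
scene O [140.1 375.5] [124, 367, 32, 19, 144] [675.3 433.9  86.5]
scene O [157.5 374.3] [154, 367, 8, 15, 41] [653.2 416.1  86.5]
scene O [174.8 375.5] [168, 369, 14, 16, 53] [628.3 401.5  86.5]
scene O [126.7 389.9] [114, 373, 26, 37, 197] [674.7 463.2  86.5]
scene O [189.2 379. ] [181, 372, 18, 17, 90] [604.7 392.6  86.5]
scene O [204.2 377.3] [197, 372, 13, 12, 59] [586.6 376.7  86.5]
scene O [163.5 384. ] [156, 375, 17, 20, 85] [633.1 422.4  86.5]
scene O [ 99.3 389.5] [93, 383, 15, 16, 70] [711.9 488.3  86.5]
scene O [ 93.5 448.9] [55, 389, 72, 91, 1147] [646.1 554.6  86.5]
scene O [215.8 411.3] [194, 391, 39, 36, 315] [534.1 4
[... 668 characters left out ...]
21.4 454. ] [215, 445, 13, 19, 76] [485.3 451.2  86.5]
scene O [122.  456.6] [117, 452, 12, 9, 32] [602.8 537.3  86.5]
scene O [ 61.6 466.7] [54, 455, 19, 25, 121] [664.8 599.   86.5]
scene R [311.5  91.3] [309, 86, 6, 10, 44] [ 918.1 -420.5   86.5]
scene R [341.1 227.9] [329, 216, 26, 25, 485] [574.3 -23.   86.5]
scene R [368.6 261.7] [357, 253, 23, 17, 199] [483.3  22.6  86.5]
top G [283.1 292.2] [278, 287, 12, 12, 108] [469.   84.9  86.5]
top O [453.3 282.8] [449, 280, 10, 9, 55] [ 492.6 -330.1   86.5]
top O [256.5 298.1] [252, 294, 10, 10, 80] [454.6 149.3  86.5]
top R [344.4 239.2] [333, 228, 23, 24, 404] [598.5 -64.4  86.5]
top R [308.2 280.1] [303, 275, 12, 13, 96] [498.4  24.   86.5]
```

>>> jog_arm(increments=[[[0,0,-0.05,0,0,0],[0,0,-0.05,0,0,0],[-0.036,-0.037,0,0,0,0],[-0.036,-0.037,0,0,0,0],[-0.036,-0.037,0,0,0,0],[-0.036,-0.037,0,0,0,0],[-0.036,-0.037,0,0,0,0],[-0.036,-0.037,0,0,0,0],[-0.036,-0.037,0,0,0,0],[-0.036,-0.037,0,0,0,0],[-0.036,-0.037,0,0,0,0],[-0.036,-0.037,0,0,0,0]]], claw=1, force=10)

```text
time: 1.6
position: [435.1, 181.7, 335.5]
tcp_rot: [180.0, 0.0, 162.6]
contact_force: [1.1, 1.0, -0.5]
width: 0.7
finger_force: 0.0
```

>>> jog_arm(increments=[[[-0.036,-0.037,0,0,0,0],[-0.036,-0.037,0,0,0,0],[0,0,0,0,0,-10.2],[0,0,0,0,0,-10.2],[0,0,0,0,0,-10.2],[0,0,0,0,0,0],[0,0,0,0,0,0]]])

```text
time: 2.48
position: [481.3, 91.2, 335.5]
tcp_rot: [180.0, -0.0, -167.0]
contact_force: [0.0, -0.1, 0.1]
width: 0.2
finger_force: 0.0
```

Run:
```python
from h import *
s=observe();im=camera("wrist");cv2.imwrite("pics/w1.png",im[:,:,::-1])
print(s['time'],s['position'],s['tcp_rot'],s['width'],s['contact_force'])
for nm,c in(("G",G),("O",O),("R",RD)):
    for ce,st in blobs(im,*c,150): print(nm,ce,st,plane("wrist",ce,86.5,s).round(1))
```

```text
2.475 [481.27193052  91.23365491 335.50992415] [ 1.79999362e+02 -1.30668464e-02 -1.67040947e+02] 0.24741034952260366 [ 0.04089689 -0.09908613  0.1066688 ]
G [318. 187.] [303, 172, 30, 31, 700] [468.1  83.9  86.5]
R [249.7 191.4] [237, 169, 26, 48, 961] [487.   20.3  86.5]
```

View pics/w1.png

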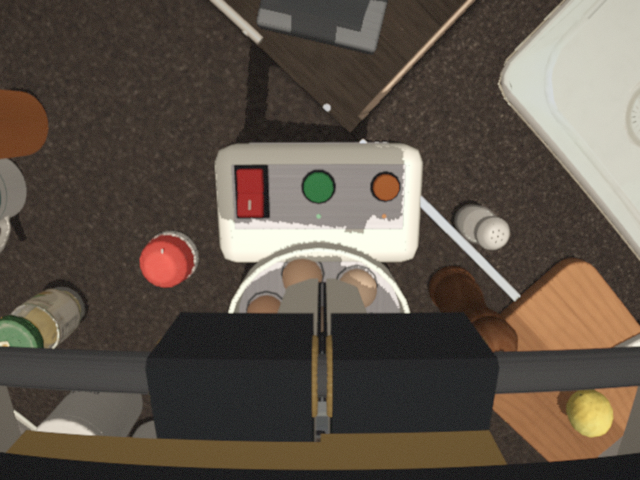

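The wrist picture shows the rocker (250,191), green key (318,187) and orange key (386,187) in one level row, so the tool is aligned with the steamer. The lid is up behind the gripper. Next is its rough angle from the top view (front rim near (268,257)).

Run:
```python
from h import *
a=np.radians(13);sx=np.array([np.cos(a),np.sin(a),0]);sy=np.array([-sx[1],sx[0],0])
P=np.array([468,85,0])+150*sx;print("pot",P)
# dark tab at front in top picture / middle-line crossing
for v in(250,254,258):
    for u in (262,268,274):
        o,d=ray("top",(u,v));t=((P-o)@sy)/(d@sy) if abs(d@sy)>1e-6 else 0
        c,dd=o-P,d
        # sphere-ish: find z where distance from hinge axis = 201
        for z in range(110,330,2):
            p=plane("top",(u,v),z)-P
            r=np.hypot(p@sx-100,z-101)
            if abs(r-201)<1.5: print(u,v,"z",z,"xs %.0f ys %.0f th %.2f"%(p@sx,p@sy,np.arctan2(z-101,100-p@sx)))
im=cv2.imread("pics/top0.png")[165:315,190:350];cv2.imwrite("pics/c1.png",cv2.resize(im,None,fx=5,fy=4,interpolation=2))
```

```text
pot [614.15550972 118.74265815   0.        ]
262 250 z 236 xs -48 ys 19 th 0.74
262 250 z 238 xs -48 ys 18 th 0.75
268 250 z 232 xs -51 ys 6 th 0.72
268 250 z 234 xs -51 ys 6 th 0.72
274 250 z 230 xs -54 ys -7 th 0.70
274 250 z 232 xs -54 ys -7 th 0.71
262 254 z 226 xs -56 ys 21 th 0.68
262 254 z 228 xs -56 ys 21 th 0.68
268 254 z 222 xs -59 ys 8 th 0.65
268 254 z 224 xs -59 ys 8 th 0.66
268 254 z 226 xs -59 ys 8 th 0.67
274 254 z 220 xs -62 ys -4 th 0.63
274 254 z 222 xs -62 ys -4 th 0.64
262 258 z 216 xs -64 ys 24 th 0.61
262 258 z 218 xs -64 ys 23 th 0.62
268 258 z 212 xs -67 ys 11 th 0.59
268 258 z 214 xs -67 ys 11 th 0.60
274 258 z 208 xs -70 ys -2 th 0.56
274 258 z 210 xs -70 ys -2 th 0.57
```

View pics/c1.png

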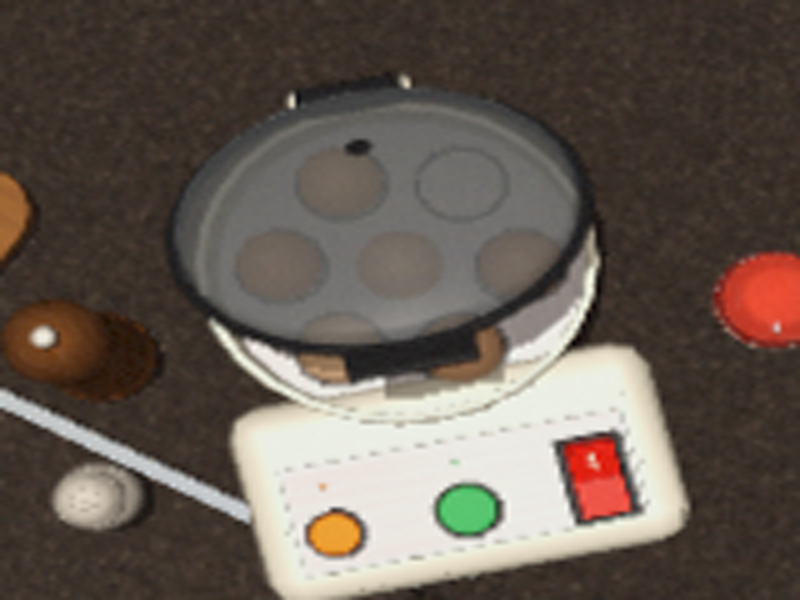

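The tab's front edge is at about (272,256) in the full top picture, so the lid stands near 0.63 rad. I'll approach above its front half, then follow its arc down.

>>> jog_arm(increments=[[[-0.04,-0.001,0,0,0,0],[-0.04,-0.001,0,0,0,0],[-0.039,-0.001,0,0,0,0],[0,0,0.035,0,0,0],[0,0,0.035,0,0,0],[0,0,0.008,0,0,0],[0,0,0.008,0,0,0],[0,0,0,0,0,0]]])

```text
time: 3.52
position: [598.0, 115.4, 250.4]
tcp_rot: [-180.0, 0.0, -166.8]
contact_force: [-0.1, 1.0, 0.5]
width: 0.4
finger_force: 0.0
```

>>> jog_arm(increments=[[[0,0,0.006,0,0,0],[0.001,0,0.006,0,0,0],[0.003,0,0.006,0,0,0],[0.004,0,0.006,0,0,0],[0.004,0,0.006,0,0,0]]])

```text
time: 4.15
position: [585.9, 112.6, 219.3]
tcp_rot: [180.0, 0.0, -166.8]
contact_force: [-0.2, 0.3, 1.5]
width: 0.5
finger_force: 0.6
```

>>> jog_arm(increments=[[[0.004,0,0.007,0,0,0],[0.004,0,0.007,0,0,0],[0.004,0,0.007,0,0,0],[0.003,0,0.007,0,0,0],[0.003,0,0.007,0,0,0],[0.003,0,0.007,0,0,0],[0.002,0,0.007,0,0,0],[0.002,0,0.007,0,0,0]]])

```text
time: 5.15
position: [561.7, 106.9, 163.2]
tcp_rot: [-180.0, -0.0, -166.8]
contact_force: [-2.1, -0.1, 1.2]
width: 0.2
finger_force: 0.5
```

>>> jog_arm(increments=[[[0.001,0,0.004,0,0,0],[0.001,0,0.004,0,0,0],[0,0,0.003,0,0,0],[0,0,0,0,0,0]]])

```text
time: 5.65
position: [559.9, 106.5, 152.5]
tcp_rot: [180.0, -0.0, -166.8]
contact_force: [0.4, -0.2, -0.7]
width: 0.7
finger_force: 0.0
```

>>> jog_arm(increments=[[[0,0,0.002,0,0,0],[0,0,0.002,0,0,0],[0,0,0,0,0,0]]])

```text
time: 6.02
position: [559.9, 106.5, 148.5]
tcp_rot: [180.0, -0.0, -166.8]
contact_force: [0.9, -0.2, -0.5]
width: 0.5
finger_force: 0.0
```

>>> jog_arm(increments=[[[0,0,0.001,0,0,0],[0,0,0.001,0,0,0],[0,0,0,0,0,0]]])

```text
time: 6.4
position: [559.9, 106.5, 146.8]
tcp_rot: [-180.0, 0.0, -166.8]
contact_force: [-2.4, -1.1, 2.3]
width: 0.1
finger_force: 1.5
```

>>> jog_arm(increments=[[[0,0,0.001,0,0,0],[0,0,0,0,0,0]]])

```text
time: 6.65
position: [560.0, 106.5, 146.6]
tcp_rot: [-180.0, 0.0, -166.8]
contact_force: [-5.7, -0.4, 8.8]
width: 0.5
finger_force: 5.3
```

>>> jog_arm(increments=[[[0,0,0.001,0,0,0],[0,0,0,0,0,0]]])

```text
time: 6.9
position: [560.0, 106.5, 146.4]
tcp_rot: [-180.0, 0.1, -166.8]
contact_force: [-9.2, -1.1, 18.9]
width: 0.5
finger_force: 9.2
```

The lid is at its firm stop. I'll rise, go above the rocker and look again.

>>> jog_arm(increments=[[[0,0,-0.01,0,0,0],[0,0,-0.03,0,0,0],[0,0,-0.03,0,0,0],[0.041,-0.033,-0.02,0,0,0],[0.041,-0.033,-0.02,0,0,0],[0,0,0,0,0,0],[0,0,0,0,0,0]]])

```text
time: 7.78
position: [495.3, 23.6, 254.6]
tcp_rot: [180.0, 0.0, -166.8]
contact_force: [-0.1, 0.3, 0.8]
width: 0.3
finger_force: 0.0
```

Run:
```python
from h import *
s=observe();im=camera("wrist");t=camera("top")
cv2.imwrite("pics/w2.png",np.hstack([cv2.resize(im,(400,300)),t[150:350,170:370].repeat(2,0).repeat(2,1)[:300]])[:,:,::-1])
print(s['time'],s['position'],s['tcp_rot'],s['contact_force'])
for n,i in(("wrist",im),("top",t)):
  for nm,c in(("G",G),("R",RD)):
    for ce,st in blobs(i,*c,60): print(n,nm,ce,st,plane(n,ce,86.5,s).round(1))
```

```text
7.775 [495.30233876  23.63877674 254.56034942] [ 1.79995901e+02  2.18600285e-02 -1.66835768e+02] [-0.06243151  0.2997545   0.80377039]
wrist G [404.5 203.7] [386, 186, 38, 37, 1059] [467.8  83.   86.5]
wrist R [320.5 205.4] [306, 182, 31, 58, 1165] [484.2  19.5  86.5]
top R [344.3 238.7] [333, 228, 23, 22, 377] [599.7 -64.2  86.5]
```

View pics/w2.png

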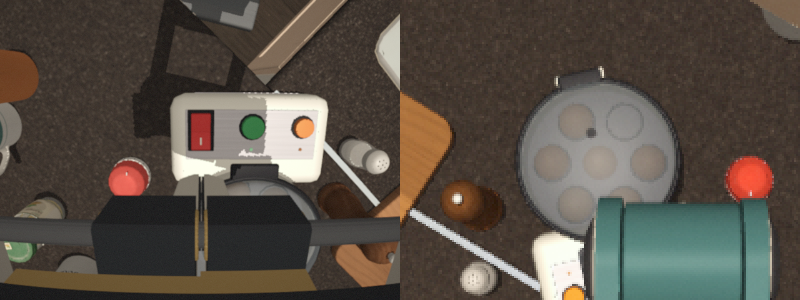

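The lid lies shut, the steamer has not moved, and the rocker (200,131 in the left panel) is ahead of the tool. Now I press the far half.

>>> jog_arm(increments=[[[-0.004,-0.001,0.04,0,0,0],[0,0,0.04,0,0,0],[0,0,0.03,0,0,0],[0,0,0.02,0,0,0],[0,0,0.005,0,0,0],[0,0,0,0,0,0]]])

```text
time: 8.62
position: [499.6, 23.7, 120.2]
tcp_rot: [-180.0, 0.0, -166.8]
contact_force: [-0.3, 0.1, -0.1]
width: 0.5
finger_force: 0.0
```

>>> jog_arm(increments=[[[0,0,0.002,0,0,0],[0,0,0.002,0,0,0],[0,0,0.002,0,0,0],[0,0,0.002,0,0,0],[0,0,0.002,0,0,0],[0,0,0,0,0,0]]])

```text
time: 9.38
position: [499.2, 23.5, 109.5]
tcp_rot: [180.0, -0.0, -166.8]
contact_force: [0.1, 0.4, 1.3]
width: 0.4
finger_force: 0.5
```

>>> jog_arm(increments=[[[0,0,0.001,0,0,0],[0,0,0.001,0,0,0],[0,0,0.001,0,0,0],[0,0,0,0,0,0]]])

```text
time: 9.88
position: [499.2, 23.5, 106.5]
tcp_rot: [180.0, -0.0, -166.8]
contact_force: [1.4, 0.4, 1.5]
width: 0.1
finger_force: 0.8
```

>>> jog_arm(increments=[[[0,0,0.001,0,0,0],[0,0,0,0,0,0]]])

```text
time: 10.12
position: [499.3, 23.5, 106.2]
tcp_rot: [-180.0, 0.0, -166.8]
contact_force: [-2.6, 0.7, 9.0]
width: 0.2
finger_force: 4.2
```

>>> jog_arm(increments=[[[0,0,0.001,0,0,0],[0,0,0,0,0,0]]])

```text
time: 10.38
position: [499.4, 23.5, 106.1]
tcp_rot: [-180.0, 0.0, -166.8]
contact_force: [-6.9, 0.6, 18.3]
width: 0.6
finger_force: 9.1
```

The rocker is down at its stop (tip 89 mm up). On to the green key.

>>> jog_arm(increments=[[[0,0,-0.012,0,0,0],[0,0,-0.03,0,0,0],[0.008,0.033,0,0,0,0],[0.009,0.033,0,0,0,0],[0,0,0.02,0,0,0],[0,0,0.012,0,0,0],[0,0,0,0,0,0]]])

```text
time: 11.25
position: [467.3, 83.2, 113.3]
tcp_rot: [180.0, -0.1, -166.8]
contact_force: [0.5, 0.2, 0.6]
width: 0.4
finger_force: 0.0
```

>>> jog_arm(increments=[[[0,0,0.002,0,0,0],[0,0,0.002,0,0,0],[0,0,0.002,0,0,0],[0,0,0.002,0,0,0],[0,0,0,0,0,0]]])

```text
time: 11.88
position: [467.6, 83.9, 106.5]
tcp_rot: [180.0, -0.0, -166.8]
contact_force: [0.2, 0.2, 0.0]
width: 0.4
finger_force: 0.0
```

>>> jog_arm(increments=[[[0,0,0.002,0,0,0],[0,0,0.002,0,0,0],[0,0,0.002,0,0,0],[0,0,0.001,0,0,0],[0,0,0,0,0,0]]])

```text
time: 12.5
position: [467.7, 83.9, 99.8]
tcp_rot: [-180.0, 0.0, -166.8]
contact_force: [-0.7, 0.5, 2.8]
width: 0.7
finger_force: 1.7
```

>>> jog_arm(increments=[[[0,0,0.001,0,0,0],[0,0,0,0,0,0]]])

```text
time: 12.75
position: [467.7, 83.9, 98.8]
tcp_rot: [-180.0, 0.0, -166.8]
contact_force: [-0.7, 1.0, 3.6]
width: 0.6
finger_force: 2.0
```

>>> jog_arm(increments=[[[0,0,0.001,0,0,0],[0,0,0,0,0,0]]])

```text
time: 13.0
position: [467.8, 83.9, 98.5]
tcp_rot: [-180.0, 0.0, -166.8]
contact_force: [-5.6, -0.1, 14.7]
width: 0.6
finger_force: 6.9
```

The key is at its stop (tip 81.5 mm up). I'll retreat upward and clear of the steamer, then check.

>>> jog_arm(increments=[[[0,0,-0.01,0,0,0],[0,0,-0.04,0,0,0],[0,0,-0.04,0,0,0],[0,0,-0.05,0,0,0],[0,0,-0.05,0,0,0],[0.03,0,-0.04,0,0,0],[0.03,0,0,0,0,0],[0,0,0,0,0,0],[0,0,0,0,0,0]]])

```text
time: 14.12
position: [409.5, 70.2, 327.3]
tcp_rot: [180.0, -0.0, -166.8]
contact_force: [0.9, -0.4, 1.2]
width: 0.3
finger_force: 0.0
```

Run:
```python
from h import *
s=observe();im=camera("wrist");t=camera("scene")
cv2.imwrite("pics/w3.png",np.hstack([im[60:360,200:600],t[170:370,200:400].repeat(2,0).repeat(2,1)[:300]])[:,:,::-1])
print(s['time'],s['position'],s['contact_force'])
for nm,c in(("G",G),("R",RD)):
    for ce,st in blobs(im,*c,60): print(nm,ce,st,plane("wrist",ce,86.5,s).round(1))
```

```text
14.125 [409.46082822  70.21121944 327.34426299] [ 0.90012074 -0.37378126  1.15521858]
G [321.9 255.3] [308, 249, 29, 21, 97] [460.2  81.8  86.5]
R [257.1 252. ] [243, 247, 26, 27, 155] [471.5  18.7  86.5]
```

View pics/w3.png

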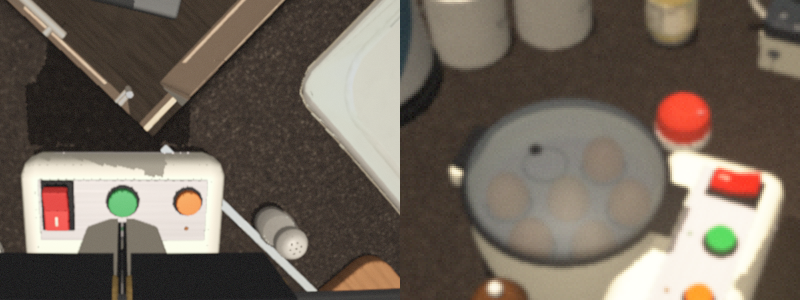

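The wrist half shows the rocker (57,210), green key (122,202) and orange key (188,202) all in place. The scene half shows the lid seated flat (565,180), the rocker tipped with its near half now up, and the tool clear.

```bash
python3 -c "
from plant import *
print(finish_job())"
```

```text
the job is handed in; nothing more can be done
None
```

The lid is pushed shut, the rocker is pressed to on, and the green key was pressed in and released; the arm ended clear of the steamer and the job was handed in at about 14 s, though no verdict came back.

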